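# Make up a herb order: pour the longans, then hold the root piece over the pan in tongs

### The job

Make up this order: pour all five dried longans from the square wooden cup into the steel pan and stand the empty cup back upright on the counter. Then pick up the tongs, close them on the tall drum-shaped root piece (never touching it with your hand) and finish while holding it in the tongs, lifted well clear above the middle of the pan; keep hold of it, do not put it in. Leave the flat root slice, the brass weight and the lidded jar alone.

Things in the scene. Friction and masses are not known exactly. Their poses are not given: they have to be found in the camera images.
- cup: square light-wood measuring cup without a handle, open at the top: 56 x 56 mm outside, 60 mm high, straight flat sides, walls and floor 4 mm thick, 100 g. Loose, stands upright. Origin: centre of its underside; x and y square to its sides, z up.
- nut0: dried longan, a brown ball 20 mm across, 10 g; starts in the wooden cup. Origin: its centre.
- nut1: dried longan, a brown ball 20 mm across, 10 g; starts in the wooden cup. Origin: its centre.
- nut2: dried longan, a brown ball 20 mm across, 10 g; starts in the wooden cup. Origin: its centre.
- nut3: dried longan, a brown ball 20 mm across, 10 g; starts in the wooden cup. Origin: its centre.
- nut4: dried longan, a brown ball 20 mm across, 10 g; starts in the wooden cup. Origin: its centre.
- pan: open round steel pan standing on the counter, loose, 450 g, 170 mm across at the rim, 100 mm at the foot, 45 mm high, floor 4 mm and walls 3 mm thick. Origin: centre of its underside; z up.
- root: the root piece to pick: an upright light-brown drum, 30 mm across and 36 mm high, about 30 g, loose, standing on the counter. Origin: centre of its underside; z up.
- tongs: steel spring tongs lying flat on the counter, loose, 82 g, 206 mm long, 24 mm high. Origin: underside of the hinge pin (18 mm across); x points from the pin to the tips, midway between the arms; z up. The arms swing level, always equally, and spring open when let go. Squeezing the grips takes about 3.5 N to start, 7 N at a 30 mm tip gap; 15 to 25 N pinches the root piece firmly.
- tongs_grip (a point): point midway between the black rubber grips of the two tong arms, 90 mm from the pin, 12 mm above the underside, near the balance point; axes as the tongs. Each grip is 50 mm long and 24 mm high. Over the outsides of both grips: about 49 mm when let go, 35 mm when the tips are 30 mm apart; parallel midway between.
- tongs_tips (a point): point midway between the tip plates, 180 mm from the pin, 12 mm above the underside; axes as the tongs. The plates are upright, flat, 34 mm long (163 to 197 mm from the pin) and 22 mm high (1 to 23 mm above the underside). Gap between them 57 mm when let go (about 70 mm over the outsides), 18 mm at the least.
- slice: flat root slice, a disc 40 mm across and 12 mm high lying on the counter; leave alone. It and the root piece may be in each other's place. Origin: centre of its underside.
- weight: small brass balance weight, 34 mm across, 42 mm high; leave alone. Origin: centre of its underside.
- jar: closed amber glass jar with a dark wooden lid, 56 mm across, 66 mm high; leave alone. Origin: centre of its underside.

How it is judged:
On the way, in this order (a step that is already met when the one before it is completed fails the run):
1. all five longans lie in the pan and the empty cup stands upright on the counter, let go (horizontal distance between each of nut0, nut1, nut2, nut3, nut4 and pan below 0.078 m and z of each of nut0, nut1, nut2, nut3, nut4 in the frame of pan below 0.045 m and horizontal distance between cup and pan above 0.1 m and angle between cup's own z axis and vertical below 0.15 rad and height (world z) of cup below 0.008 m and linear speed of cup below 0.02 m/s and contact force between the fingers and cup below 0.1 N), for 0.2 s.
2. the root piece is pinched in the tongs and lifted 5 cm off the counter (contact force between tongs and root above 0.5 N and distance between root and tongs_tips below 0.04 m and contact force between the fingers and tongs above 1 N and contact force between each of the arm, the fingers and root below 0.1 N and contact force between pan and root below 0.05 N and height (world z) of root above 0.05 m), for 0.2 s.
At the end, for the whole second after the job is handed in: The robot holds the tongs; their tips pinch the still root piece, underside over 75 mm above the counter, within 60 mm of the pan's centre sideways, touching neither pan nor robot; all five longans lie in the level pan below its rim; the cup stands upright on the counter, let go (all of step 1 and contact force between tongs and root above 0.5 N and distance between root and tongs_tips below 0.04 m and contact force between the fingers and tongs above 1 N and contact force between each of the arm, the fingers and root below 0.1 N and contact force between pan and root below 0.05 N and height (world z) of root above 0.075 m and horizontal distance between root and pan below 0.06 m and linear speed of root below 0.05 m/s and angle between pan's own z axis and vertical below 0.1 rad and height (world z) of pan below 0.01 m); the arm keeps its last pose, push and grip.
It fails at once if the flat root slice is moved more than 3 cm (distance of slice from where it was at the start of the episode above 0.03 m).
It fails at once if the brass weight is moved more than 3 cm (distance of weight from where it was at the start of the episode above 0.03 m).
It fails at once if the lidded jar is moved more than 3 cm (distance of jar from where it was at the start of the episode above 0.03 m).
It fails at once if the robot touches the root piece itself (contact force between any of the fingers, the arm and root above 0.5 N).
It also fails if it takes over 72 s, if anything falls off the work surface, if the arm or the gripper's body presses on something with over 40 N, if the wrist force passes 120 N, or if a joint passes its speed limit or range.

### The arm

A 7-joint arm with a two-finger parallel gripper is mounted at the origin on the work surface. World frame = base frame: x ahead of the robot, y to its left, z up, the work surface at z = 0. Lengths are in m, angles in rad, forces in N, time in s.
With the tool pointing down it reaches from about 0.35 to 0.9 m from the base axis. Payload 19.9 kg.
Tool frame: the origin (TCP) lies between the finger pads; the fingertips stand 19 mm ahead of it and the grasp point (between the pads) is the TCP; z points along the fingers, y is the line along which they close (so a half turn about z gives the same grasp; the last joint's range is limited). The gripper opens to 94 mm and grips with 3 to 60 N. Pads are 16 mm wide; open, the fingers measure 119 mm over their backs; the gripper's body (75 mm by 177 mm) begins 78 mm behind the grasp point.
Start: joints at [1.22, 0.417, -0.01, 1.614, 0.005, 1.111, -0.053], TCP at [0.191, -0.595, 0.224] pointing down, gripper open.
Joint ranges: [-2.81, 2.81], [-0.39, 2.02], [-1.27, 1.25], [0.06, 2.57], [-1.19, 4.33], [0.19, 2], [-2.82, 2.82]. Speed limits (rad/s): [1.89, 1.89, 2.39, 2.39, 3.01, 3.01, 3.01].

### API

Orientations are given as a 3x3 rotation matrix whose columns are the frame's x, y, z axes.
In Python, from rig import robot gives the robot as it stands. Calls block until the motion is done:
- robot.move_ptp(position, orientation): joint-space move of the TCP to a pose.
- robot.move_linear(position, velocity=0.15, frame=None, threshold=None): straight line of the TCP; frame=None keeps the orientation; velocity is the mean speed in m/s. With threshold (N) it stops when the force on the tool has changed by that much, and returns True; else False.
- robot.goto_joints(angles): joint-space move.
- robot.gripper_to(opening): finger opening in m; the grip force is fixed at half the most; returns when the fingers have stopped.
- robot.pause(seconds).
- robot.ik(position, orientation): joint angles nearest the present ones, or None.
- robot.get_state(): the state.
- robot.grab_frame(name): name is "scene" or "top"; returns the picture (480x640x3 uint8, red, green, blue); there is no depth.
- robot.camera_info(name): a dict with "fx", "fy", "cx", "cy" (pixels), "dist" ([k1, k2, p1, p2, k3] as OpenCV has them; the pictures are not rectified), "rvec" (rotation vector, rad) and "tvec" (3), from world to camera coordinates, as OpenCV has them. Camera axes: x right, y down, z forward; pixel columns grow to the right and rows downward; lengths in m; the calibration is good to about 2 mm. A picture is of the moment at which its call begins. camera_info takes no time and is no camera call.
A pose or a line that the arm cannot do raises robot.PlanningError and nothing moves.
- robot.sign_off(): hands the job in; it is judged then, once.
The state is a dict: "time": time; "qpos": joint angles; "joint_vel": joint speeds; "effort": joint torques, N m; "ee_pos": TCP position; "tool_rot": TCP orientation; "force": force on the tool from outside, world axes, zero at the start; "moment": the same for the moment, N m; "opening": finger opening in m; "grasp_force": force on a finger pad.
Only numpy, scipy, OpenCV 4.12 (cv2) and the standard library are available. Lean on these libraries where they do the work, as an engineer would, in place of code of your own. Each camera call takes 0.05 s, during which the arm holds its last target. There are 200 camera calls.

## Working session

There is one attempt and no reset: what is moved stays moved. The work goes in short steps, each a Python script; the robot and the scene stay as the last script left them, time stands still between calls to the robot, and variables do not carry over. Pictures are saved under pics/ and viewed, at most 10 in all, crops included, and the job is handed in when it is done.

```bash
mkdir -p pics; ls; python3 - <<'E'
from rig import robot
import cv2
for n in("scene","top"):
    im=robot.grab_frame(n); cv2.imwrite(f"pics/{n}0.png",im[:,:,::-1]); print(n,robot.camera_info(n))
s=robot.get_state(); print(s)
E
```

```text
pics
scene {'fx': 516.051807915409, 'fy': 516.051807915409, 'cx': 318.472704918976, 'cy': 241.4608023120255, 'dist': array([0.04334362, 0.        , 0.        , 0.        , 0.        ]), 'rvec': array([ 2.06033643,  1.01756352, -0.50483559]), 'tvec': array([-0.32043605, -0.21820495,  1.36831423])}
top {'fx': 455.8416723132056, 'fy': 455.8416723132056, 'cx': 319.7138431364679, 'cy': 242.98852009740392, 'dist': array([-0.07188439,  0.        ,  0.        ,  0.        ,  0.        ]), 'rvec': array([ 2.15729389, -2.21753136,  0.08015547]), 'tvec': array([-0.0022824 ,  0.52366477,  0.92784098])}
{'time': 0.1, 'qpos': array([ 1.21952256,  0.41787502, -0.01032797,  1.61408416,  0.00471591,
        1.11072275, -0.05299025]), 'joint_vel': array([ 3.35043673e-05, -1.74220339e-03, -7.32393546e-04, -1.38271334e-03,
        6.20212270e-04, -4.29200689e-05,  3.46712614e-06]), 'effort': array([ 2.87050738e-03, -8.52582693e+01,  6.40960224e-01, -4.26694643e+01,
       -4.88087547e-02,  1.64639053e-02,  1.10761939e-04]), 'ee_pos': array([ 0.19043335, -0.59495521,  0.22392477]), 'tool_rot': array([[ 9.52388055e-01,  3.04888221e-01, -4.08021034e-04],
       [ 3.04888481e-01, -9.52387550e-01,  9.84404504e-04],
       [-8.84608150e-05, -1.06193600e-03, -9.99999432e-01]]), 'force': array([-0.6926185 , -0.16567025, -0.11822837]), 'moment': array([-0.02987396, -0.02379727,  0.01985495]), 'grasp_force': 0.0, 'opening': 0.09406854170931822}
```

View pics/top0.png

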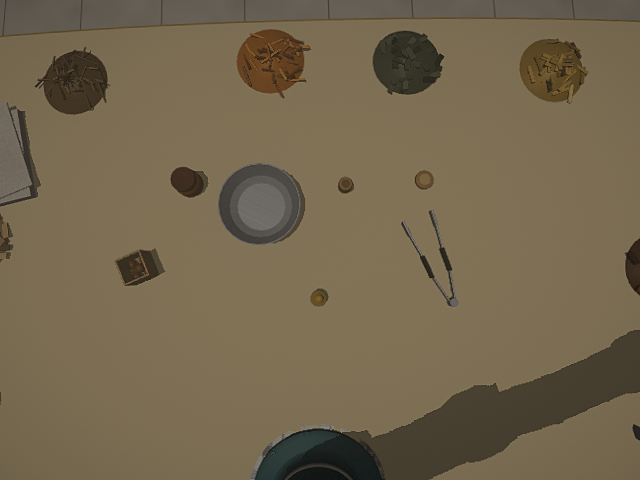

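View pics/scene0.png

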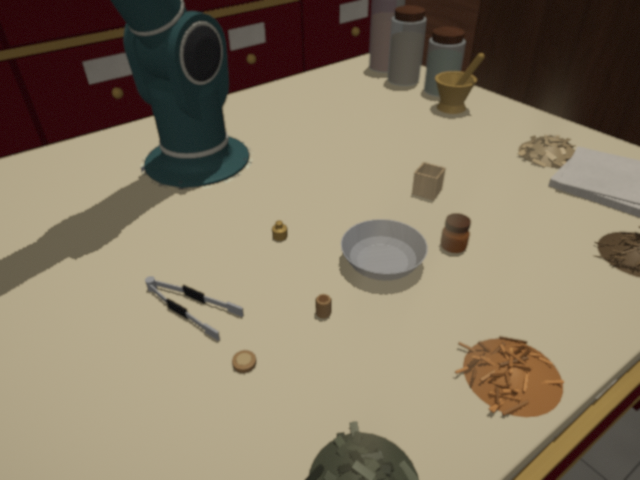

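Top view: cup (138,267), pan (260,203), jar (187,181), drum-shaped root (345,184), slice (424,179), weight (319,297), tongs pin (453,301), tips (405,224)/(433,212). The scene view confirms the drum is beside the pan at (323,305).

```bash
cat > h.py <<'E'
import numpy as np, cv2
from rig import robot
def ray(n,px,z):
    c=robot.camera_info(n);K=np.array([[c['fx'],0,c['cx']],[0,c['fy'],c['cy']],[0,0,1]])
    R=cv2.Rodrigues(c['rvec'])[0];C=-R.T@c['tvec']
    p=cv2.undistortPoints(np.array(px,float).reshape(-1,1,2),K,c['dist']).reshape(-1,2)
    d=np.c_[p,np.ones(len(p))]@R
    return C+d*((z-C[2])/d[:,2])[:,None]
def proj(n,P):
    c=robot.camera_info(n);K=np.array([[c['fx'],0,c['cx']],[0,c['fy'],c['cy']],[0,0,1]])
    return cv2.projectPoints(np.array(P,float).reshape(-1,1,3),c['rvec'],c['tvec'],K,c['dist'])[0].reshape(-1,2)
E
python3 - <<'E'
from h import *
t=cv2.imread('pics/top0.png');s=cv2.imread('pics/scene0.png')
def crop(im,x,y,w,h,W,H): return cv2.resize(im[y:y+h,x:x+w],(W,H),interpolation=cv2.INTER_CUBIC)
A=crop(t,110,240,60,50,360,300);B=crop(t,395,205,70,105,400,600)
Cc=crop(t,325,165,60,50,360,300)
cv2.imwrite('pics/m.png',np.hstack([np.vstack([A,Cc]),B]))
h=cv2.cvtColor(t,cv2.COLOR_BGR2HSV)
g=t.max(2)
# black grips
m=(g<45).astype(np.uint8);m[:,:395]=0;m[:,470:]=0;m[:200]=0;m[310:]=0
n,l,st,ce=cv2.connectedComponentsWithStats(m)
for i in range(1,n):
    if st[i,4]>5: print('grip',st[i],ce[i],ray('top',ce[i],.024))
for nm,z,px in [('pan',.045,(260.5,203.5)),('root',.036,(345.5,184)),('slice',.012,(424.5,179.5)),('weight',.042,(319,297)),('jar',.066,(183,180)),('pin',.024,(453,301)),('t1',.02,(405,224)),('t2',.02,(432.5,212)),('cup',.06,(133,267))]:
    print(nm,ray('top',px,z))
# pan by saturation
m=((h[...,1]<60)).astype(np.uint8);m[:,:205]=0;m[:,315:]=0;m[:150]=0;m[260:]=0
c=max(cv2.findContours(m,0,2)[0],key=cv2.contourArea);print(cv2.minEnclosingCircle(c),cv2.fitEllipse(c));(x,y),r=cv2.minEnclosingCircle(c);print(ray('top',[(x,y),(x+r,y)],.045))
print(ray('top',(320,240),0),-cv2.Rodrigues(robot.camera_info('top')['rvec'])[0].T@robot.camera_info('top')['tvec'])
E
```

```text
grip [440 248  12  23  95] [445.15789474 258.83157895] [[ 0.48299651 -0.27545944  0.024     ]]
grip [420 256  14  22  88] [426.76136364 266.63636364] [[ 0.46799449 -0.23633185  0.024     ]]
pan [[0.60524468 0.10147409 0.045     ]]
root [[ 0.64238345 -0.07304127  0.036     ]]
slice [[ 0.65276227 -0.24277288  0.012     ]]
weight [[ 0.41306837 -0.01215514  0.042     ]]
jar [[0.65410422 0.25393979 0.066     ]]
pin [[ 0.39562895 -0.28802491  0.024     ]]
t1 [[ 0.55806471 -0.19548774  0.02      ]]
t2 [[ 0.58179776 -0.25446375  0.02      ]]
cup [[0.48262884 0.35800349 0.06      ]]
((258.7232971191406, 203.58251953125), 41.65177917480469) ((258.7660217285156, 203.8304443359375), (81.29647827148438, 82.39025115966797), 61.79605484008789)
[[0.6051799  0.10509363 0.045     ]
 [0.6027812  0.02045167 0.045     ]]
[[ 0.53100077 -0.01756251  0.        ]] [ 0.45754909 -0.01245117  0.96208767]
```

View pics/m.png

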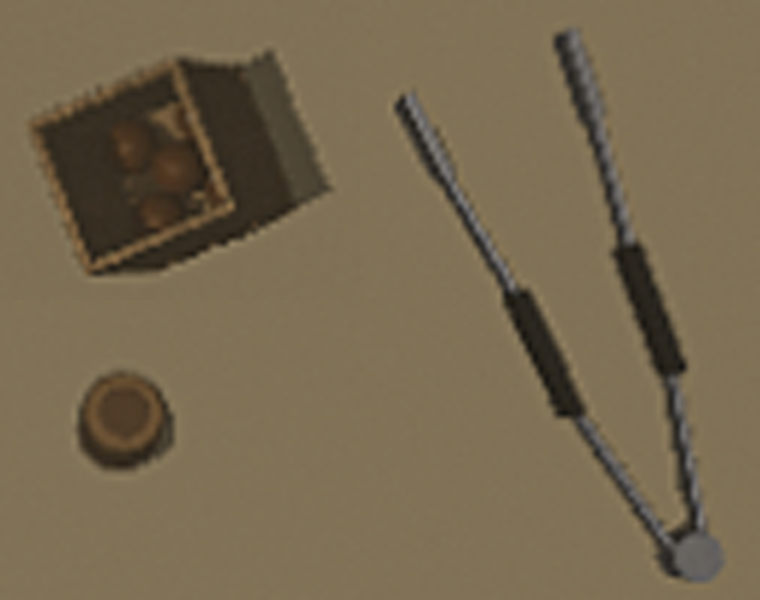

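The crop shows the cup rim corners at crop pixels (33,122), (178,60), (232,207), (90,272), at 6x. The pin is at about (453.6,301.9), the tong tips at (403,222) and (431,211), and the root top at (345,183). Next I check poses and pour feasibility.

```bash
cat > plan.py <<'E'
from h import *
from scipy.spatial.transform import Rotation as Ro
c=np.array([(33,122),(178,60),(232,207),(90,272)])/6+[109.58,239.58]
P=ray('top',c,.06)[:,:2]
cup=P.mean(0); e=P[1]-P[0]-(P[3]-P[2]); cyaw=np.arctan2(e[1],e[0]); 
E
python3 - <<'E'
from plan import *
print(P,cup,np.degrees(cyaw),[np.linalg.norm(P[i]-P[i-1]) for i in range(4)])
pin=ray('top',(453.6,301.9),.024)[0];T=ray('top',[(403,222),(431.2,211.1)],.023);gm=np.array([.4755,-.2565])
print(pin,T,'tip angle',np.degrees(np.arctan2(*(T.mean(0)-pin)[[1,0]])),'grip angle',np.degrees(np.arctan2(*(gm-pin[:2])[::-1])))
print(ray('top',(344.9,182.9),.036))
pan=np.array([.605,.104])
q0=robot.get_state()['qpos']
res=[]
for k in range(4):
  for tilt in (0,30,45,60,75):
    cl=cyaw+k*np.pi/2   # heading of approach; closing axis = heading+90deg
    hx=np.array([np.cos(cl),np.sin(cl),0]);t=np.radians(tilt)
    z=np.sin(t)*hx-np.array([0,0,np.cos(t)]);y=np.array([-hx[1],hx[0],0])
    for sg in (1,-1):
      Y=sg*y;R=np.c_[np.cross(Y,z),Y,z]
      if robot.ik(np.r_[cup,.042],R) is None: continue
      if robot.ik(np.r_[cup,.18],R) is None: continue
      for az in range(0,360,30):
        best=0
        for ph in (60,90,110,125,140):
          for yaw in (0,):
            Rp=Ro.from_rotvec(np.radians(ph)*np.array([np.cos(np.radians(az)),np.sin(np.radians(az)),0])).as_matrix()@R
            # cup centre kept at height .16 above pan
            if robot.ik(np.r_[pan,.17],Rp) is not None: best=ph
        if best>=125: res.append((k,tilt,sg,az,best))
for r in res: print(r)
E
```

```text
[[0.49773167 0.39485631]
 [0.51718251 0.34516566]
 [0.46775787 0.32693938]
 [0.447288   0.37535534]] [0.48249001 0.36057917] -67.85802460157328 [np.float64(0.05408189107600796), np.float64(0.053361930696088106), np.float64(0.05267819484602331), np.float64(0.0525653941452836)]
[ 0.39374102 -0.28919909  0.024     ] [[ 0.56203068 -0.19090205  0.023     ]
 [ 0.58336102 -0.25104513  0.023     ]] tip angle 20.86906050418451 grip angle 21.79869245321997
[[ 0.64471107 -0.07188055  0.036     ]]
(0, 0, 1, 0, 140)
(0, 0, 1, 30, 140)
(0, 0, 1, 180, 140)
(0, 0, 1, 210, 140)
(0, 0, 1, 240, 140)
(0, 0, 1, 270, 140)
(0, 0, 1, 300, 140)
(0, 0, 1, 330, 140)
(0, 0, -1, 0, 140)
(0, 0, -1, 30, 140)
(0, 0, -1, 180, 140)
(0, 0, -1, 210, 140)
(0, 0, -1, 240, 140)
(0, 0, -1, 270, 140)
(0, 0, -1, 300, 140)
(0, 0, -1, 330, 140)
(0, 30, 1, 0, 140)
(0, 30, 1, 30, 140)
(0, 30, 1, 120, 140)
(0, 30, 1, 150, 140)
(0, 30, 1, 180, 140)
(0, 30, 1, 210, 140)
(0, 30, 1, 240, 140)
(0, 30, 1, 300, 140)
(0, 30, 1, 330, 140)
(0, 30, -1, 0, 140)
(0, 30, -1, 30, 140)
(0, 30, -1, 120, 140)
(0, 30, -1, 150, 140)
(0, 30, -1, 180,
[... 5258 characters left out ...]
40)
(3, 0, -1, 210, 140)
(3, 0, -1, 240, 140)
(3, 0, -1, 270, 140)
(3, 0, -1, 300, 125)
(3, 0, -1, 330, 140)
(3, 30, 1, 0, 140)
(3, 30, 1, 210, 140)
(3, 30, 1, 240, 140)
(3, 30, 1, 270, 140)
(3, 30, 1, 300, 140)
(3, 30, 1, 330, 140)
(3, 30, -1, 0, 140)
(3, 30, -1, 210, 140)
(3, 30, -1, 240, 140)
(3, 30, -1, 270, 140)
(3, 30, -1, 300, 140)
(3, 30, -1, 330, 140)
(3, 45, 1, 0, 125)
(3, 45, 1, 90, 140)
(3, 45, 1, 120, 140)
(3, 45, 1, 210, 125)
(3, 45, 1, 240, 140)
(3, 45, 1, 270, 140)
(3, 45, 1, 300, 140)
(3, 45, 1, 330, 140)
(3, 45, -1, 0, 125)
(3, 45, -1, 90, 140)
(3, 45, -1, 120, 140)
(3, 45, -1, 210, 125)
(3, 45, -1, 240, 140)
(3, 45, -1, 270, 140)
(3, 45, -1, 300, 140)
(3, 45, -1, 330, 140)
```

```bash
cat >> plan.py <<'E'
Z=np.array([0,0,1.])
def tool(head,tilt,sg=1):
    "tilt deg from straight down toward heading (rad)"
    hx=np.array([np.cos(head),np.sin(head),0]);t=np.radians(tilt)
    z=np.sin(t)*hx-np.cos(t)*Z;y=sg*np.array([-hx[1],hx[0],0]);return np.c_[np.cross(y,z),y,z]
def go(p,R):
    q=robot.get_state()['qpos'];n=robot.ik(p,R);print('dq',None if n is None else np.round(n-q,2))
    robot.move_ptp(p,R)
def st():
    s=robot.get_state();print('t %.1f'%s['time'],s['ee_pos'].round(4),'open %.4f'%s['opening'],'gf %.1f'%s['grasp_force'],s['force'].round(1),s['qpos'].round(2))
hc=cyaw+np.pi/2
E
python3 - <<'E'
from plan import *
pan=np.array([.605,.104])
for sg in(1,-1):
  R=tool(hc,75,sg);print(sg,[None if (q:=robot.ik(p,R)) is None else q.round(2) for p in (np.r_[cup,.044]-.12*R[:,2]+[0,0,.2],np.r_[cup,.044]-.12*R[:,2],np.r_[cup,.044])])
  for hd in (-30,-10,10,30):
    print(hd,[(t,None if (q:=robot.ik(np.r_[pan,.11],tool(np.radians(hd),t,sg))) is None else q.round(1)) for t in (75,30,0,-30,-50)])
E
```

```text
1 [None, None, array([-1.15,  0.96,  0.17,  2.4 ,  2.54,  1.39, -1.81])]
-30 [(75, array([-0.1,  0.9, -0.7,  2.2,  2.1,  1.7, -1.2])), (30, array([ 0.3,  0.6, -1. ,  2. ,  1.4,  1. , -0.4])), (0, array([ 0.3,  0.7, -0.8,  1.7,  0.5,  1. ,  0.4])), (-30, array([ 0.4,  0.9, -0.8,  1.4,  0.3,  1.4,  0.7])), (-50, array([ 0.4,  1.1, -0.8,  1.1,  0.1,  1.7,  0.7]))]
-10 [(75, array([-0.7,  0.7,  0.2,  2.4,  2.4,  1.2, -1.7])), (30, array([ 0.6,  0.7, -1.2,  2.1,  1.5,  0.9, -0.1])), (0, array([ 0.4,  0.7, -0.8,  1.7,  0.5,  1. ,  0.8])), (-30, array([ 0.3,  1. , -0.8,  1.3,  0.4,  1.6,  0.9])), (-50, array([ 0.2,  1.2, -0.8,  1. ,  0.3,  1.9,  0.9]))]
10 [(75, array([-1.2,  1.4,  1.1,  2.5,  3. ,  1.4, -2.7])), (30, array([ 0.2,  0.4, -0.6,  2.1,  1.1,  0.3,  0.5])), (0, array([ 0.4,  0.7, -0.8,  1.7,  0.6,  1. ,  1.1])), (-30, array([ 0.2,  1. , -0.8,  1.3,  0.5,  1.7,  1.2])), (-50, array([-0. ,  1.1, -0.4,  1. ,  0.2,  2. ,  1.4]))]
30 [(75, array([-0.9,  1.3,  1.1,  2.4,  3.4,  1.8, -2.5])), (30, array([ 0.8,  0.6, -1.1,  2.1,  1.1,  0.4,  1. ])), (0, array([ 0.5,  0.8, -1.1,  1.7,  0
[... 670 characters left out ...]
])), (-30, array([ 0.1,  0.9, -0.4,  1.3,  0.1,  1.5, -2. ])), (-50, array([ 0. ,  1.1, -0.3,  1. , -0. ,  1.9, -2. ]))]
10 [(75, array([-1.2,  1.4,  1.1,  2.5,  3. ,  1.4,  0.4])), (30, array([-0.7,  0.4,  0.5,  2.2, -1. ,  0.2, -0.7])), (0, array([ 0.3,  0.6, -0.7,  1.7,  0.4,  1. , -2. ])), (-30, array([ 0.1,  0.9, -0.5,  1.3,  0.3,  1.6, -1.8])), (-50, array([-0. ,  1.1, -0.4,  1. ,  0.2,  2. , -1.8]))]
30 [(75, array([-0.9,  1.3,  1.1,  2.4,  3.4,  1.8,  0.6])), (30, array([ 0. ,  0.4, -0.2,  2.1, -0.7,  0.2, -0.6])), (0, array([ 0.3,  0.6, -0.7,  1.7,  0.5,  1. , -1.6])), (-30, array([ 0.1,  0.9, -0.6,  1.3,  0.5,  1.6, -1.6])), (-50, array([-0.1,  1.1, -0.4,  1. ,  0.4,  2. , -1.6]))]
```

```bash
python3 - <<'E'
from plan import *
pan=np.array([.605,.104])
f=lambda p,R:None if (q:=robot.ik(p,R)) is None else q.round(1).tolist()
for k,hd in ((0,cyaw),(2,cyaw+np.pi)):
 for sg in(1,-1):
  for tilt in (60,75):
    R=tool(hd,tilt,sg);print(k,sg,tilt,[f(p,R) for p in (np.r_[cup,.044]-.12*R[:,2]+[0,0,.15],np.r_[cup,.044]-.12*R[:,2],np.r_[cup,.044])])
  for d in (-20,0,20,40):
    print('  pour',np.degrees(hd)+d,[(t,f(np.r_[pan,.12],tool(hd+np.radians(d),t,sg))) for t in (75,60,30,0,-30,-50,-60)])
E
```

```text
0 1 60 [[-1.1, 0.8, -0.2, 1.2, 0.8, 1.9, -0.9], [-0.9, 1.1, -0.6, 1.2, 1.0, 1.9, -1.2], [-0.6, 1.2, -0.8, 1.4, 1.3, 2.0, -1.3]]
0 1 75 [[-1.3, 1.0, 0.2, 1.2, 0.7, 2.0, -0.8], [-1.1, 1.2, -0.2, 1.1, 0.9, 2.0, -1.1], [-0.9, 1.2, -0.4, 1.3, 1.1, 1.9, -1.2]]
  pour -87.85802460157328 [(75, [-0.4, 1.0, -0.4, 1.4, 1.1, 1.9, -1.1]), (60, [-0.1, 1.0, -0.7, 1.5, 1.2, 1.9, -1.2]), (30, [0.2, 0.9, -1.0, 1.6, 1.1, 1.5, -1.0]), (0, [0.3, 0.6, -0.7, 1.7, 0.5, 1.0, -0.6]), (-30, [0.5, 0.7, -0.7, 1.7, -0.2, 0.9, 0.1]), (-50, [0.7, 0.8, -0.7, 1.7, -0.4, 0.9, 0.4]), (-60, [0.7, 0.9, -0.8, 1.7, -0.5, 1.0, 0.5])]
  pour -67.85802460157328 [(75, [-0.2, 1.0, -0.7, 1.7, 1.5, 2.0, -1.2]), (60, [-0.1, 1.0, -0.9, 1.7, 1.5, 1.8, -1.1]), (30, [0.2, 0.8, -1.0, 1.8, 1.2, 1.4, -0.8]), (0, [0.3, 0.6, -0.7, 1.7, 0.5, 1.0, -0.2]), (-30, [0.5, 0.8, -0.7, 1.6, -0.0, 1.1, 0.3]), (-50, [0.6, 0.9, -0.8, 1.5, -0.2, 1.2, 0.5]), (-60, [0.6, 1.0, -0.8, 1.4, -0.3, 1.3, 0.5])]
  pour -47.85802460157328 [(75, [-0.1, 1.0, -0.8, 2.0, 1.8, 1.9, -1.1]), (60, [0.0, 0.9, -0.9, 2.0, 1.7, 1.6, -1.0]), (30, [0.3, 0.7, -1.0, 1.9, 1.3, 1.2
[... 4667 characters left out ...]
]), (-60, [-0.1, 1.0, -0.9, 1.7, 1.5, 1.8, -1.1])]
  pour 132.14197539842672 [(75, [0.5, 1.3, -0.8, 1.1, -0.3, 1.8, 0.6]), (60, [0.5, 1.1, -0.8, 1.2, -0.1, 1.6, 0.6]), (30, [0.5, 0.9, -0.9, 1.5, 0.2, 1.3, 0.4]), (0, [0.3, 0.6, -0.8, 1.7, 0.5, 1.0, 0.1]), (-30, [0.3, 0.7, -1.0, 1.9, 1.3, 1.2, -0.6]), (-50, [0.1, 0.8, -1.0, 2.0, 1.6, 1.5, -0.9]), (-60, [0.0, 0.9, -0.9, 2.0, 1.7, 1.6, -1.0])]
  pour 152.14197539842672 [(75, None), (60, [0.3, 1.2, -0.8, 1.0, 0.0, 1.9, 0.7]), (30, [0.4, 0.9, -0.8, 1.4, 0.3, 1.5, 0.7]), (0, [0.3, 0.6, -0.8, 1.7, 0.5, 1.0, 0.5]), (-30, [0.4, 0.6, -1.0, 2.0, 1.3, 0.9, -0.3]), (-50, [0.3, 0.7, -1.0, 2.2, 1.8, 1.3, -0.8]), (-60, [0.0, 0.7, -0.8, 2.2, 1.9, 1.4, -1.0])]
```

```bash
python3 - <<'E'
from plan import *
R=tool(cyaw,70);g=np.r_[cup,.043];pre=g-.12*R[:,2]
go(pre+[0,0,.15],R);st()
robot.move_linear(pre,velocity=.2);st()
print(robot.move_linear(g,velocity=.1,threshold=6));st()
cv2.imwrite('pics/a.png',robot.grab_frame('scene')[100:340,280:600,::-1].repeat(2,0).repeat(2,1))
robot.gripper_to(.03);st()
E
```

```text
dq [-2.4   0.52 -0.   -0.44  0.79  0.88 -0.82]
t 3.9 [0.4407 0.4644 0.2342] open 0.0941 gf 0.0 [-0.1 -0.6  0.5] [-1.18  0.94 -0.01  1.17  0.8   1.99 -0.87]
t 4.8 [0.4403 0.4654 0.0851] open 0.0941 gf 0.0 [-0.5  0.4  0.5] [-1.18  1.13 -0.02  1.16  0.76  1.87 -1.  ]
False
t 6.1 [0.4822 0.3613 0.0431] open 0.0941 gf 0.0 [0.2 0.1 1.2] [-1.08  1.09  0.    1.39  0.81  1.67 -1.08]
t 6.9 [0.4825 0.3606 0.043 ] open 0.0559 gf 30.0 [ 0.2  0.4 -0.4] [-1.08  1.09  0.    1.39  0.81  1.67 -1.08]
```

View pics/a.png

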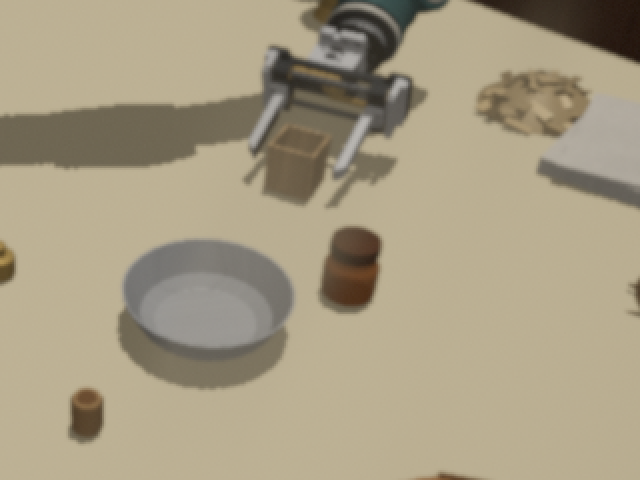

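The picture, taken just before closing, shows the fingers straddling the cup squarely, with jar and pan undisturbed. The state confirms the grip: opening 55.9 mm at 30 N. Next is lift, carry and pour.

```bash
python3 - <<'E'
from plan import *
R=tool(cyaw,70);pan=np.array([.605,.104])
robot.move_linear(np.r_[cup,.17],velocity=.15)
h=np.array([np.cos(cyaw),np.sin(cyaw)])
p=pan-.02*h
robot.move_linear(np.r_[p,.16],velocity=.2);st()
for t in (35,5,-20,-40,-57):
    go(np.r_[p,.125],tool(cyaw,t)) 
    if t in(-20,-40): robot.pause(.3)
st();robot.pause(.6)
cv2.imwrite('pics/b.png',np.hstack([robot.grab_frame('scene')[130:330,250:450,::-1],robot.grab_frame('top')[120:320,170:370,::-1]]).repeat(2,0).repeat(2,1))
E
```

```text
t 9.3 [0.5972 0.1238 0.1598] open 0.0560 gf 30.0 [-1.2  0.2 -1.2] [-0.83  0.78  0.12  1.74  1.03  1.42 -0.95]
dq [ 0.3  -0.21 -0.16  0.04 -0.3  -0.37  0.32]
dq [ 0.4  -0.06 -0.19 -0.04 -0.49 -0.14  0.54]
dq [ 0.33  0.09 -0.17 -0.08 -0.39  0.09  0.42]
dq [ 0.19  0.15 -0.1  -0.09 -0.21  0.16  0.21]
dq [ 0.1   0.16 -0.06 -0.08 -0.12  0.15  0.11]
t 12.5 [0.5974 0.1216 0.1236] open 0.0558 gf 30.0 [-0.7  0.8 -0.3] [ 0.49  0.91 -0.56  1.5  -0.47  1.32  0.64]
```

View pics/b.png

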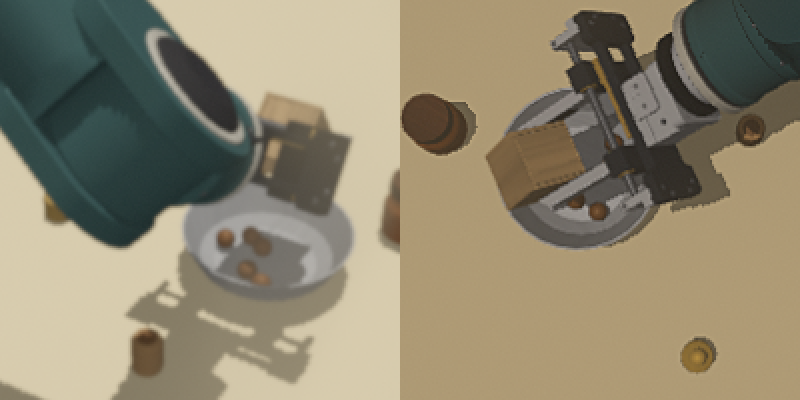

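The left panel shows all five longans in the pan at about (225,238), (251,236), (262,246), (246,268) and (262,280). Now I put the cup back.

```bash
python3 - <<'E'
from plan import *
R=tool(cyaw,70);pan=np.array([.605,.104]);h=np.array([np.cos(cyaw),np.sin(cyaw)]);p=pan-.02*h
for t in (-25,5,40): go(np.r_[p,.16],tool(cyaw,t))
go(np.r_[cup,.17],R);st()
robot.move_linear(np.r_[cup,.06],velocity=.15)
print(robot.move_linear(np.r_[cup,.040],velocity=.03,threshold=4));st()
robot.gripper_to(.094)
robot.move_linear(robot.get_state()['ee_pos']-.13*R[:,2],velocity=.15)
robot.move_linear(robot.get_state()['ee_pos']+[0,0,.13],velocity=.25);st()
s=robot.grab_frame('scene');t=robot.grab_frame('top')
cv2.imwrite('pics/top1.png',t[:,:,::-1]);cv2.imwrite('pics/c.png',np.hstack([s[130:330,300:500,::-1],t[120:320,100:300,::-1]]).repeat(2,0).repeat(2,1))
E
```

```text
dq [-0.23 -0.32  0.13  0.12  0.26 -0.21 -0.27]
dq [-0.38 -0.13  0.19  0.1   0.44 -0.12 -0.45]
dq [-0.47  0.08  0.24  0.05  0.54  0.15 -0.58]
dq [-0.5   0.36 -0.   -0.34  0.06  0.64 -0.32]
t 16.2 [0.4839 0.3589 0.1704] open 0.0562 gf 30.0 [ 0.2 -0.4 -0.8] [-1.08  0.9   0.    1.43  0.83  1.77 -0.97]
True
t 17.7 [0.4824 0.3605 0.0426] open 0.0558 gf 30.0 [-0.1  1.3  4.4] [-1.08  1.09 -0.01  1.39  0.81  1.68 -1.08]
t 20.1 [0.4367 0.4722 0.2171] open 0.0941 gf 0.0 [-1.   0.8 -0.3] [-1.22  0.97  0.04  1.16  0.76  1.97 -0.87]
```

View pics/c.png

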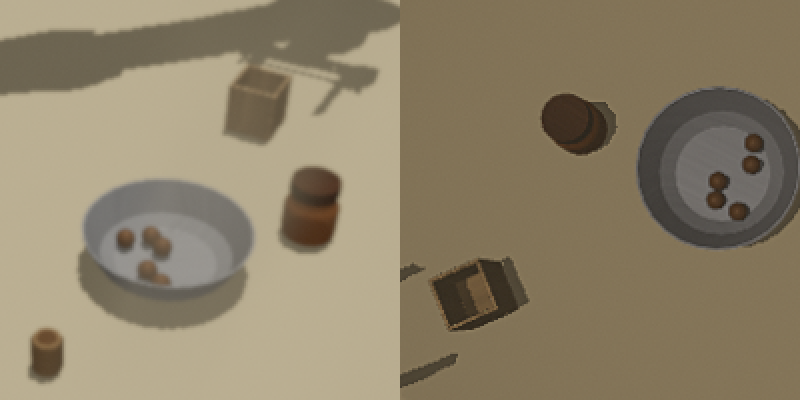

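The cup stands upright, empty and released, and the five longans lie in the pan (right panel, about x 715–755, y 143–212). Next, the tongs.

```bash
cat >> plan.py <<'E'
ty=np.radians(21.2);tg=np.array([.4775,-.2565])
E
python3 - <<'E'
from plan import *
for sg in(1,-1):
    print(sg,[None if (q:=robot.ik(p,tool(ty,0,sg))) is None else q.round(2).tolist() for p in (np.r_[tg,.15],[.558,-.105,.03],[.52,.07,.15])])
R=tool(ty,0,1)
go(np.r_[tg,.15],R);st()
robot.move_linear(np.r_[tg,.05],velocity=.2)
print(robot.move_linear(np.r_[tg,.0225],velocity=.05,threshold=5));st()
robot.gripper_to(.043);st()
robot.pause(.2);st()
robot.move_linear(np.r_[tg,.1225],velocity=.1);st()
s=robot.grab_frame('scene');t=robot.grab_frame('top')
cv2.imwrite('pics/top2.png',t[:,:,::-1]);cv2.imwrite('pics/scene2.png',s[:,:,::-1]);cv2.imwrite('pics/d.png',np.hstack([s[200:400,100:300,::-1],t[150:350,330:530,::-1]]).repeat(2,0).repeat(2,1))
E
```

```text
1 [[1.26, 0.6, -1.08, 1.87, 0.61, 1.06, 1.87], [0.48, 0.62, -0.45, 1.88, 0.39, 0.73, 1.75], [-0.34, 0.33, 0.18, 1.94, -0.07, 0.88, 1.82]]
-1 [[-0.05, 0.41, 0.6, 1.91, -0.29, 0.91, -0.5], [0.04, 0.58, 0.12, 1.89, -0.11, 0.68, -0.98], [-0.36, 0.33, 0.21, 1.94, -0.09, 0.88, -1.31]]
dq [ 2.47 -0.38 -1.12  0.71 -0.15 -0.91  2.73]
t 23.6 [ 0.4777 -0.2561  0.15  ] open 0.0940 gf 0.0 [-0.3 -0.1 -0.7] [ 1.26  0.6  -1.08  1.87  0.61  1.06  1.87]
False
t 25.0 [ 0.4776 -0.2564  0.0225] open 0.0943 gf 0.0 [-0.5 -0.1  0.3] [ 1.13  0.76 -0.91  1.93  0.8   0.86  1.73]
t 25.9 [ 0.4776 -0.2565  0.0225] open 0.0433 gf 4.9 [-0.6 -0.6  1.6] [ 1.13  0.76 -0.91  1.93  0.8   0.86  1.73]
t 26.1 [ 0.4776 -0.2565  0.0225] open 0.0429 gf 4.9 [ 1.1 -0.5  1.2] [ 1.13  0.76 -0.91  1.93  0.8   0.86  1.73]
t 27.3 [ 0.4772 -0.2564  0.1219] open 0.0433 gf 4.5 [-0.3 -0.9 -1.3] [ 1.23  0.63 -1.05  1.89  0.65  1.01  1.84]
```

View pics/d.png

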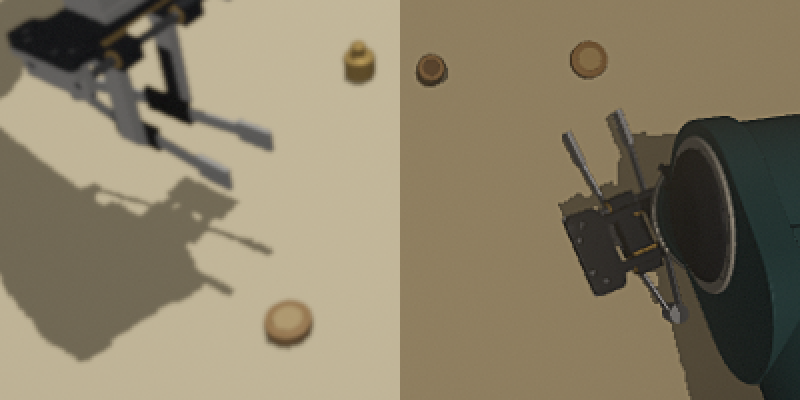

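Tongs are held level, slightly closed. In the top view the tip ends are at (414,216.5) and (438.5,206), and the pin is at (467.5,307).

```bash
python3 - <<'E'
from plan import *
T=ray('top',[(414,216.5),(438.5,206)],.1225);pin=ray('top',(467.3,306.8),.1235)[0]
m=T.mean(0);print(T,pin,m-pin,np.linalg.norm(m-pin),'yaw',np.degrees(np.arctan2(*(m-pin)[[1,0]])))
e=np.array([.4772,-.2564]);a=np.array([np.cos(ty),np.sin(ty)]);n=np.array([-a[1],a[0]])
for q in (pin,m): print('along/lat',(q[:2]-e)@a,(q[:2]-e)@n)
print('gap ends',np.linalg.norm(T[0]-T[1]))
# root: two views of top-centre: segment dark/brown top disc
t=cv2.imread('pics/top1.png')
h=cv2.cvtColor(t,cv2.COLOR_BGR2HSV);print(h[183,345],h[175,345],h[183,337],h[150,350])
c=t[165:205,325:365].astype(int);bg=np.median(c.reshape(-1,3),0)
d=(np.abs(c-bg).sum(2)>35).astype(np.uint8);cn=max(cv2.findContours(d,0,2)[0],key=cv2.contourArea)+[325,165]
print(cv2.boundingRect(cn),cv2.minEnclosingCircle(cn))
# prediction for root hypotheses in scene: top centre pixel
for r in ([.6447,-.0719],[.642,-.073],[.6447,-.076]): print(proj('scene',[np.r_[r,.036],np.r_[r,0]]).round(1).tolist(),proj('top',[np.r_[r,.036],np.r_[r,0]]).round(1).tolist())
s=cv2.imread('pics/scene2.png');cv2.imwrite('pics/e.png',np.hstack([cv2.resize(s[280:330,300:350],(400,400)),cv2.resize(t[160:210,320:370],(400,400))]))
E
```

```text
[[ 0.56071474 -0.19300627  0.1225    ]
 [ 0.5792884  -0.23998913  0.1225    ]] [ 0.3906527  -0.28507888  0.1235    ] [ 0.17934887  0.06858118 -0.001     ] 0.1920166492302967 yaw 20.926344643101533
along/lat -0.09106109091494385 0.004559627414319207
along/lat 0.10095076425242226 0.0036425359154893156
gap ends 0.050520993671111965
[ 15 128  82] [ 20  82 134] [ 20  83 139] [ 20  83 132]
(337, 176, 17, 18) ((345.2485656738281, 184.80857849121094), 8.812179565429688)
[[324.3, 298.1], [324.4, 312.3]] [[344.9, 182.9], [343.9, 186.3]]
[[322.9, 297.5], [323.0, 311.7]] [[345.5, 184.2], [344.5, 187.5]]
[[322.4, 299.1], [322.6, 313.3]] [[346.9, 182.9], [345.9, 186.2]]
```

View pics/e.png

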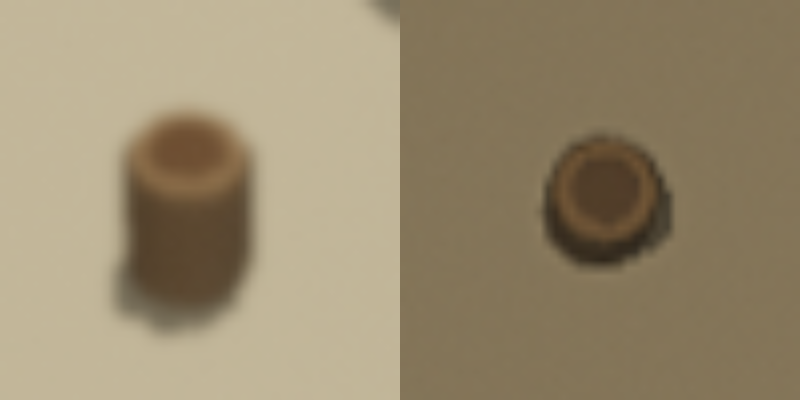

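```bash
python3 - <<'E'
from plan import *
def tri(a,b):
    A=[ray('top',a,z)[0] for z in(0,.2)];B=[ray('scene',b,z)[0] for z in(0,.2)]
    u=A[1]-A[0];v=B[1]-B[0];s=np.linalg.lstsq(np.c_[u,-v],B[0]-A[0],rcond=None)[0]
    P,Q=A[0]+s[0]*u,B[0]+s[1]*v;return ((P+Q)/2).round(4),np.linalg.norm(P-Q).round(4)
print(tri((414,216.5),(235.75,266.3)),tri((438.5,206),(215.75,284.8)))
print('root top',tri((345.1,182.9),(323,298.3)))
for lat in (0,.004):
  for z in (.1225,.1125):
    a=np.array([np.cos(ty),np.sin(ty)]);n=np.array([-a[1],a[0]]);e=np.array([.4772,-.2564])
    E=[np.r_[e+.107*a+(lat+s*.025)*n,z] for s in(1,-1)]+[np.r_[e-.09*a+lat*n,z]]
    print(lat,z,proj('top',E).round(1).tolist(),proj('scene',E).round(1).tolist())
s=cv2.imread('pics/scene2.png');t=cv2.imread('pics/top2.png')
cv2.imwrite('pics/f.png',np.hstack([cv2.resize(s[250:300,200:250],(400,400),interpolation=2),cv2.resize(t[195:245,405:455],(400,400),interpolation=2)]))
E
```

```text
(array([ 0.5617, -0.193 ,  0.1185]), np.float64(0.002)) (array([ 0.5804, -0.2401,  0.1183]), np.float64(0.0022))
root top (array([ 0.6442, -0.0731,  0.0359]), np.float64(0.002))
0 0.1225 [[414.6, 212.6], [438.9, 202.4], [469.1, 305.3]] [[236.0, 266.8], [215.8, 285.0], [138.8, 236.8]]
0 0.1125 [[413.5, 213.4], [437.5, 203.3], [467.4, 304.9]] [[236.7, 271.4], [216.7, 289.6], [140.1, 241.2]]
0.004 0.1225 [[412.6, 213.5], [436.9, 203.2], [467.2, 306.1]] [[237.5, 265.4], [217.5, 283.5], [140.5, 235.6]]
0.004 0.1125 [[411.5, 214.2], [435.6, 204.1], [465.4, 305.8]] [[238.2, 270.0], [218.4, 288.1], [141.8, 240.0]]
```

View pics/f.png

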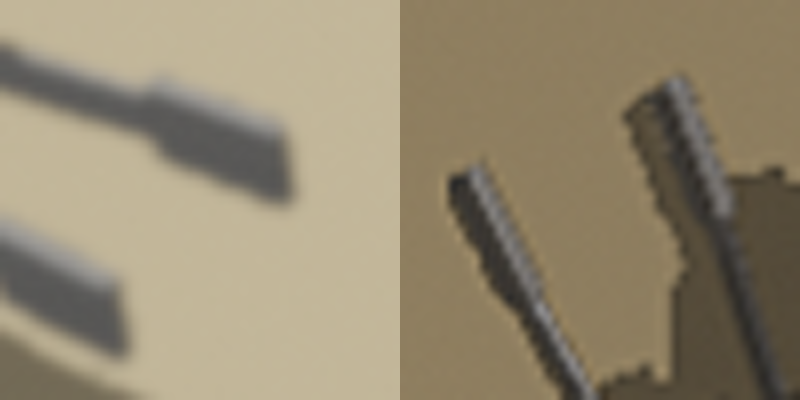

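The crop refines the tip ends: top view (413.9,215.8) and (438.9,204.5). So the tips point lies about 84 mm ahead of the TCP and +2 mm sideways, and the root top is at (0.644,-0.073). Next I straddle the root, pinch and lift.

```bash
python3 - <<'E'
from plan import *
p=np.array([.5666,-.1054])
robot.move_linear(np.r_[p,.122],velocity=.12);st()
robot.move_linear(np.r_[p,.06],velocity=.1)
print(robot.move_linear(np.r_[p,.0285],velocity=.04,threshold=4));st()
robot.gripper_to(.025);st();robot.pause(.3)
robot.move_linear(np.r_[p,.15],velocity=.08);st()
s=robot.grab_frame('scene');t=robot.grab_frame('top')
cv2.imwrite('pics/g.png',np.hstack([s[190:390,220:420,::-1],t[120:320,250:450,::-1]]).repeat(2,0).repeat(2,1))
E
```

```text
t 29.0 [ 0.5664 -0.1061  0.1219] open 0.0432 gf 4.5 [ 0.5 -0.2 -1.3] [ 0.87  0.68 -1.02  1.8   0.66  1.05  1.54]
False
t 30.7 [ 0.5667 -0.1054  0.0287] open 0.0433 gf 4.5 [ 0.6 -1.2 -1.2] [ 0.8   0.79 -0.91  1.85  0.79  0.91  1.45]
t 31.0 [ 0.5667 -0.1054  0.0286] open 0.0343 gf 30.0 [ 0.3  0.5 -0.3] [ 0.8   0.79 -0.91  1.85  0.79  0.91  1.45]
t 33.0 [ 0.5664 -0.1054  0.1496] open 0.0346 gf 30.0 [ 0.2  0.1 -2. ] [ 0.89  0.65 -1.05  1.78  0.63  1.09  1.57]
```

View pics/g.png

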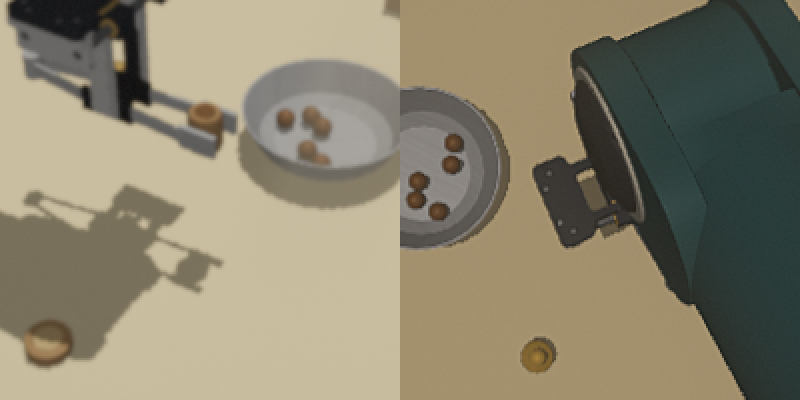

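The root is pinched between the tips, seen at (205,115) in the left panel, and is off the counter. Next I carry it over the pan centre.

```bash
python3 - <<'E'
from plan import *
robot.move_linear(np.array([.5274,.0717,.16]),velocity=.1);robot.pause(.7);st()
s=robot.grab_frame('scene');cv2.imwrite('pics/end.png',s[:,:,::-1])
# root expected around pan centre, ~z .15 top: brown pixels there?
u,v=proj('scene',[[.605,.104,.15]])[0].astype(int);hs=cv2.cvtColor(s[v-25:v+40,u-30:u+30],cv2.COLOR_RGB2HSV)
m=((hs[...,1]>100)&(hs[...,0]<20)).astype(np.uint8);n,l,q,c=cv2.connectedComponentsWithStats(m)
print((u,v),[(a.tolist(),(b+[u-30,v-25]).round(1)) for a,b in zip(q[1:],c[1:]) if a[4]>15])
E
```

```text
t 35.7 [0.5274 0.0717 0.16  ] open 0.0342 gf 30.0 [ 0.3 -0.1 -1.2] [ 0.65  0.56 -1.1   1.88  0.58  1.06  1.26]
(np.int64(387), np.int64(199)) [([23, 16, 14, 8, 89], array([386.1, 193.4]))]
```

```bash
python3 -c "
from rig import robot
print(robot.sign_off())"
```

```text
the job is handed in; nothing more can be done
None
```

The job is handed in: all five longans are in the pan, the empty cup stands upright on the counter, and the root piece is held in the tongs above the middle of the pan (no verdict was returned).

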